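Unstack the covers and clip each onto the tub of its colour

TASK

The four coloured covers lie in two crosswise piles beside the rack of topping tubs. Take the piles apart and put each cover on the tub of its own colour, lengthwise and centred, pressing it down between the two spring clips until it lies flat on the rim. Leave the sugar shaker and the measuring cup standing where they are.

Things in the scene. Friction and masses are not known exactly. Their poses are not given: they have to be found in the camera images.
- red_cover_center (a point): centre (half-way up) of the loose flat red cover, a plain slab 112 (x axis) x 56 (y axis) x 16 mm (z, up), 90 g, edges rounded, the same either way round. At the start the four covers lie flat on the worktop in two piles of two, the upper one crosswise on the lower one, whose ends show.
- yellow_cover_center (a point): centre (half-way up) of the loose flat yellow cover, a plain slab 112 (x axis) x 56 (y axis) x 16 mm (z, up), 90 g, edges rounded, the same either way round. Two thin white lines cross its top near the ends.
- green_cover_center (a point): centre (half-way up) of the loose flat green cover, a plain slab 112 (x axis) x 56 (y axis) x 16 mm (z, up), 90 g, edges rounded, the same either way round. 
- blue_cover_center (a point): centre (half-way up) of the loose flat blue cover, a plain slab 112 (x axis) x 56 (y axis) x 16 mm (z, up), 90 g, edges rounded, the same either way round. 
- red_tub: open tub, red rim and floor, white walls, 114 (x) x 60 (y) x 30 mm high (z up), fixed on a 10 mm board; origin at the centre of its underside. A cover seated on the rim has its centre 38 mm above it. The clips at the middle of each tub's short ends are sprung steel, 24 mm wide, and reach 74 mm above the origin: a flared upper part leads the cover in, a round nose snaps over its end.
- yellow_tub: open tub, yellow rim and floor, white walls, 114 (x) x 60 (y) x 30 mm high (z up), fixed on a 10 mm board; origin at the centre of its underside. A cover seated on the rim has its centre 38 mm above it. Each tub's clip noses are 107 mm apart at rest; each gives outward up to 16 mm at about 1 to 2 N. Pushing a cover down past them takes about 2 to 10 N.
- green_tub: open tub, green rim and floor, white walls, 114 (x) x 60 (y) x 30 mm high (z up), fixed on a 10 mm board; origin at the centre of its underside. A cover seated on the rim has its centre 38 mm above it. In every tub, once let go, a cover a few mm off along x is drawn to the middle by the clips.
- blue_tub: open tub, blue rim and floor, white walls, 114 (x) x 60 (y) x 30 mm high (z up), fixed on a 10 mm board; origin at the centre of its underside. A cover seated on the rim has its centre 38 mm above it. The long sides of every tub have no clips and are free for fingers.
- sugar_shaker_center (a point): centre (half-way up) of the loose white-grey sugar shaker, a bystander, 68 mm in diameter, 106 mm high, z up
- measuring_cup_center (a point): point 28 mm up in the loose steel measuring cup, a bystander, 72 x 99 x 57 mm with its handle, z up
Mind the look-alikes: they are no part of the job. Several things look just like the part that bears yellow_cover_center: the one meant starts farthest to the robot's left.

How it is judged (in metres and radians):
At the end, for the whole second after the job is handed in: Each cover lies flat (tilt under 0.06 rad) and at rest on the rim of the tub of its own colour, down between the clips: its centre 34 to 41 mm above the tub's origin, within 10 mm of the tub's middle along its length and 12 mm across, lengths parallel within 0.2 rad (either way round) (x of red_cover_center in the frame of red_tub between -0.01 and 0.01 m and y of red_cover_center in the frame of red_tub between -0.012 and 0.012 m and z of red_cover_center in the frame of red_tub between 0.034 and 0.041 m and angle between the x axis of red_cover_center and the x axis of red_tub, either way round below 0.2 rad and angle between each of red_cover_center, yellow_cover_center, green_cover_center, blue_cover_center's own z axis and vertical below 0.06 rad and linear speed of each of red_cover, yellow_cover, green_cover, blue_cover below 0.02 m/s and x of yellow_cover_center in the frame of yellow_tub between -0.01 and 0.01 m and y of yellow_cover_center in the frame of yellow_tub between -0.012 and 0.012 m and z of yellow_cover_center in the frame of yellow_tub between 0.034 and 0.041 m and angle between the x axis of yellow_cover_center and the x axis of yellow_tub, either way round below 0.2 rad and x of green_cover_center in the frame of green_tub between -0.01 and 0.01 m and y of green_cover_center in the frame of green_tub between -0.012 and 0.012 m and z of green_cover_center in the frame of green_tub between 0.034 and 0.041 m and angle between the x axis of green_cover_center and the x axis of green_tub, either way round below 0.2 rad and x of blue_cover_center in the frame of blue_tub between -0.01 and 0.01 m and y of blue_cover_center in the frame of blue_tub between -0.012 and 0.012 m and z of blue_cover_center in the frame of blue_tub between 0.034 and 0.041 m and angle between the x axis of blue_cover_center and the x axis of blue_tub, either way round below 0.2 rad); the robot touches nothing.
It fails at once if the sugar shaker is shifted by more than 30 mm or tipped (distance of sugar_shaker_center from where it was at the start of the episode above 0.03 m or angle between sugar_shaker_center's own z axis and vertical above 0.35 rad).
It fails at once if the measuring cup is shifted by more than 30 mm or tipped (distance of measuring_cup_center from where it was at the start of the episode above 0.03 m or angle between measuring_cup_center's own z axis and vertical above 0.35 rad).
It also fails if it takes over 102 s, if anything falls off the work surface, if the arm or the gripper's body presses on something with over 40 N, if the wrist force passes 120 N, or if a joint passes its speed limit or range.

ROBOT

A 6-joint arm with a two-finger parallel gripper is mounted at the origin on a cart in front of the work surface, level with it; the furniture and walls round the work are solid. World frame = base frame: x ahead of the robot, y to its left, z up, the work surface at z = 0. Lengths are in m, angles in degrees, forces in N, time in s.
With the tool pointing down it reaches from about 0.25 to 0.725 m from the base axis. Payload 9.7 kg.
Tool frame: the origin (TCP) lies midway between the tips of the shut fingers; the grasp point (between the pads) lies 19 mm behind it (grip_point_offset is the distance from the TCP to the grasp point, in m); y points along the fingers, z is the direction in which the jaws open and shut, and the axes are right-handed (so a half turn about y gives the same grasp; the last joint's range is limited). The gripper opens to 85 mm and grips with 20 to 120 N. Pads are 22 mm wide; open, the fingers measure 114 mm over their backs; the gripper's body (76 mm by 85 mm) begins 54 mm behind the grasp point. The pads swing forward as they close: fully open they stand 13 mm farther back than shut.
Start: joints at [66.291, 4.979, 10.078, 95.1, 0, 90], TCP at [0.221, 0.504, 0.231] pointing down, gripper open.
Joint ranges: [-179.16, 179.16], [-48.56, 103.87], [-65.8, 70.77], [-126.05, 130.52], [-82.76, 87.17], [-180, 180]. Speed limits (degrees/s): [127.2, 127.2, 147.25, 180, 180, 180].

INTERFACE

Orientations are given as [roll, pitch, yaw] about the fixed x, y, z axes, in that order (R = Rz(yaw) Ry(pitch) Rx(roll)).
In Python, from workcell import get_obs, camera, job_done, grip_point_offset gives the robot as it stands.
- The arm moves only by the tool move_arm, never from a script. Its argument "deltas" is a list that holds one entry, the list of rows, each a list of 4 numbers: the shift along the tool's x, y, z in m, then the turn about the tool's y in degrees. A call has 1 to 5 rows; each row is the pose to reach, as a shift and turn from the pose commanded when the call began, along the tool's axes at that moment; what a row does not reach only later rows make up. A row lasts 1/10 s, in which the tool goes at most 50 mm and 8.59 degrees, less where a joint would pass 70% of its speed; a pose out of reach is approached as far as the arm can. A call with a gripper value outside its range is refused whole. "claw" is the finger opening in m, from 0 to 0.0854, set as the call begins (left out, the last holds). The fingers move at their own pace and stop on an object; "newtons" is the grip in N (left out, the last holds). Time passes only in rows, so rows that repeat a pose let the fingers close. It gives the time, the measured TCP pose, the force and the opening at its end, in the units of the state.
- get_obs(): the state, without advancing time (a new reading comes with each control period).
- camera(name): name is "side" or "top" or "wrist"; returns a dict with "color" (420x560x3 uint8, blue, green, red), "range_z" (420x560 float32, m along the optical axis (not along the pixel's ray), 0 where there is no reading), "fx", "fy", "cx", "cy" (pixels), "k1" (the pictures are not rectified: a ray, as slopes to the right and down, at radius r is drawn at 1 + k1 r^2 times it, then the intrinsics apply), "T" (4x4, takes a point from camera to world coordinates). Camera axes: x right, y down, z forward; pixel columns grow to the right and rows downward; lengths in m; the calibration is good to about 2 mm. A picture is of the moment at which its call begins.
- job_done(): hands the job in, once; it reports no verdict.
The state is a dict: "time": time; "q": joint angles; "qd": joint speeds; "joint_efforts": joint torques, N m; "ee_pos": TCP position; "tcp_rot": TCP orientation; "wrist_force": force on the tool from outside, world axes, zero at the start; "torque": the same for the moment, N m; "opening": finger opening in m.
Only numpy, scipy, OpenCV 4.12 (cv2) and the standard library are available. Lean on these libraries where they do the work, as an engineer would, in place of code of your own. Each camera call takes 0.05 s, during which the arm holds its last target. There are 200 camera calls.

## Working session

There is one attempt and no reset: what is moved stays moved. The work goes in short steps, Python scripts to look and compute and a tool call to move; the robot and the scene stay as the last step left them, time stands still between calls to the robot, and variables do not carry over. Pictures are saved under pics/ and viewed, about 12 in all and at most 16, crops included, and the job is handed in when it is done.

Besides the shell and the picture viewer there is one more tool, called after "Call:" in YAML: its name, and indented under it one key for each argument. move_arm: Moves the arm, as the interface text tells. Its arguments: {"type":"object","properties":{"deltas":{"type":"array"},"claw":{"type":"number"},"newtons":{"type":"number"}},"required":["deltas"]}

```bash
ls; mkdir -p pics
cat > h.py <<'E'
import numpy as np, cv2
from workcell import get_obs, camera, job_done, grip_point_offset
def world(c,u,v,z=None):
    x=(u-c['cx'])/c['fx'];y=(v-c['cy'])/c['fy']
    a,b=x,y
    for _ in range(20):
        s=1+c['k1']*(a*a+b*b);a,b=x/s,y/s
    T=np.array(c['T'])
    if z is None:
        d=c['range_z'][int(round(v)),int(round(u))]
    else:
        r=T[:3,:3]@np.array([a,b,1]);d=(z-T[2,3])/r[2]
    return T[:3,:3]@(np.array([a,b,1])*d)+T[:3,3]
def cloud(c):
    h,w=c['range_z'].shape
    u,v=np.meshgrid(np.arange(w),np.arange(h))
    x=(u-c['cx'])/c['fx'];y=(v-c['cy'])/c['fy'];a,b=x,y
    for _ in range(10):
        s=1+c['k1']*(a*a+b*b);a,b=x/s,y/s
    d=c['range_z'];P=np.stack([a*d,b*d,d],-1);T=np.array(c['T'])
    return P@T[:3,:3].T+T[:3,3]
E
python3 - <<'E'
from h import *
import pickle
o=get_obs();print(o,grip_point_offset)
for n in('top','side'):
    c=camera(n);pickle.dump(c,open(n+'.pkl','wb'));cv2.imwrite(f'pics/{n}0.png',cv2.resize(c['color'],(784,588)));print(np.array(c['T']).round(3),c['fx'],c['k1'])
E
```

```text
pics
{'time': 0.0, 'q': array([6.62906452e+01, 5.01237037e+00, 1.00328629e+01, 9.51016101e+01,
       2.68416690e-04, 9.00012289e+01]), 'qd': array([ 0.1046594 ,  0.07879146, -0.00940351,  0.03555056, -0.00366236,
       -0.0291873 ]), 'joint_efforts': array([-8.02708400e-04, -5.20377231e+01,  4.64820850e+01,  1.59375777e-02,
       -7.56582449e-05,  8.83763569e-07]), 'ee_pos': array([0.22105059, 0.50334732, 0.23055665]), 'tcp_rot': array([-9.00811176e+01,  2.66676552e-04, -2.37105841e+01]), 'wrist_force': array([-0.69045645,  0.25150261, -0.2827697 ]), 'torque': array([-0.00659629,  0.04954721, -0.00967471]), 'opening': 0.08528656965975825} 0.0187
[[ 0.021 -0.977  0.212  0.296]
 [-1.    -0.021 -0.    -0.164]
 [ 0.005 -0.212 -0.977  1.199]
 [ 0.     0.     0.     1.   ]] 396.16243104797945 -0.02220911186763029
[[-0.998 -0.058  0.026  0.501]
 [-0.064  0.85  -0.523  0.382]
 [ 0.008 -0.524 -0.852  0.921]
 [ 0.     0.     0.     1.   ]] 378.98888957304825 0.011823389048280276
```

View pics/top0.png

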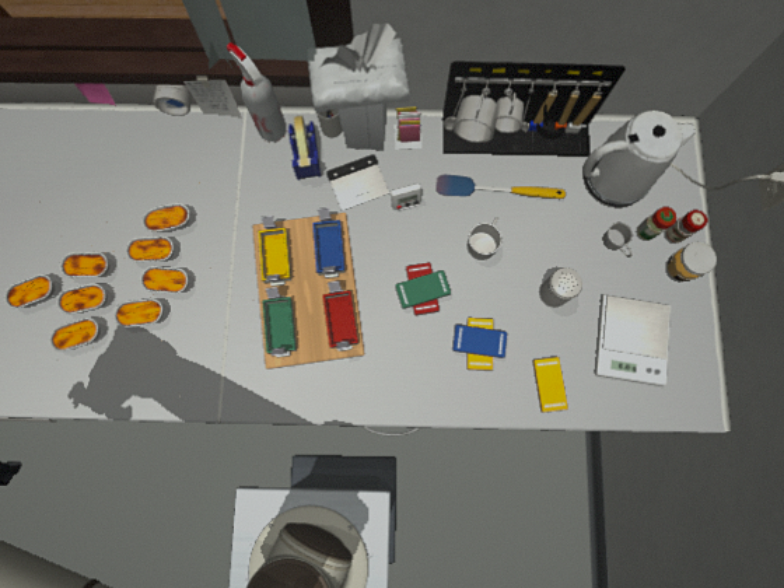

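View pics/side0.png

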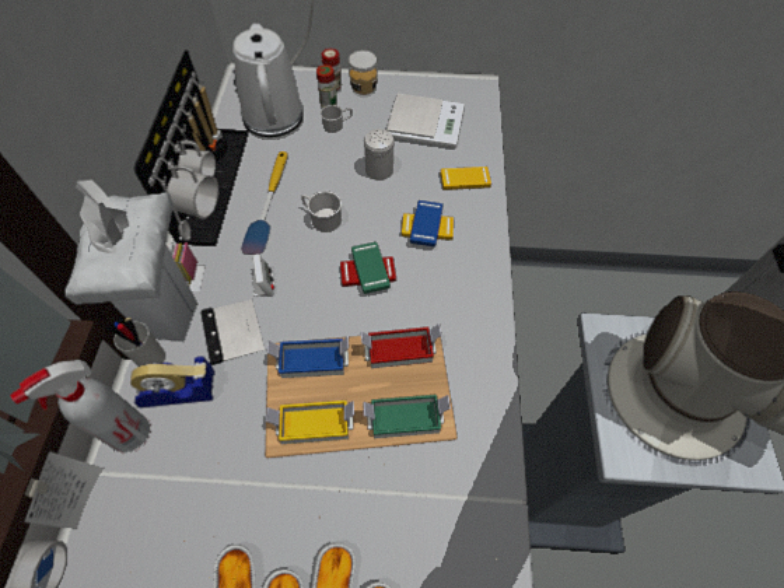

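```bash
cat > m.py <<'E'
from h import *
import pickle
c=pickle.load(open('top.pkl','rb'));P=cloud(c)
hsv=cv2.cvtColor(c['color'],cv2.COLOR_BGR2HSV)
R={'red':[(0,8),(172,180)],'yellow':[(20,32)],'green':[(65,90)],'blue':[(105,125)]}
def mask(col,u0,v0,u1,v1):
    m=np.zeros(hsv.shape[:2],bool)
    for a,b in R[col]: m|=(hsv[...,0]>=a)&(hsv[...,0]<=b)
    m&=(hsv[...,1]>120)&(hsv[...,2]>40)
    k=np.zeros_like(m);k[int(v0/1.4):int(v1/1.4),int(u0/1.4):int(u1/1.4)]=1
    return m&k
def rect(col,box,z,zmin=None):
    m=mask(col,*box)
    v,u=np.nonzero(m)
    W=np.array([world(c,a,b,z)[:2] for a,b in zip(u,v)])
    r=cv2.minAreaRect((W*1000).astype(np.float32));
    zz=np.median(P[...,2][m]);print(col,z,'n',len(u),'c',np.round(r[0],1),'size',np.round(r[1],1),'ang',round(r[2],1),'medz',zz.round(4))
# covers
rect('green',(385,255,460,325),.032);rect('red',(385,255,460,325),.016)
rect('blue',(445,310,515,380),.032);rect('yellow',(445,310,515,380),.016)
rect('yellow',(250,210,300,285),.04);rect('blue',(305,210,355,280),.04);rect('green',(255,290,305,360),.04);rect('red',(315,285,370,355),.04)
for n,u,v in(('shaker',565,280),('cup',484,243)): print(n,world(c,u/1.4,v/1.4))
cr=c['color'][145:275,170:260];a=cv2.resize(cr,None,fx=4.5,fy=4.5,interpolation=cv2.INTER_CUBIC)
cr=c['color'][180:270,270:375];b=cv2.resize(cr,None,fx=3.7,fy=3.7,interpolation=cv2.INTER_CUBIC)
o=np.zeros((600,800,3),np.uint8);a=a[:600,:405];o[:a.shape[0],:a.shape[1]]=a;o[:b.shape[0],408:408+b.shape[1]]=b[:,:392];cv2.imwrite('pics/crop1.png',o)
E
python3 m.py
```

```text
green 0.032 n 57 c [ 573.2 -221.9] size [ 50.7 105. ] ang 18.4 medz 0.0319
red 0.016 n 221 c [ 578.3 -221. ] size [109.7  53.5] ang 11.0 medz 0.0158
blue 0.032 n 580 c [ 462.5 -343.5] size [109.4  54.4] ang 83.0 medz 0.0312
yellow 0.016 n 254 c [ 459.5 -346.3] size [ 51.7 109.9] ang 89.6 medz 0.0154
yellow 0.04 n 657 c [643.2 105.1] size [116.1  63.4] ang 8.4 medz 0.0154
blue 0.04 n 546 c [663.9 -13.6] size [113.   58.2] ang 7.0 medz 0.0147
green 0.04 n 8 c [486.5  82.6] size [110.8  47.1] ang 6.6 medz 0.0259
red 0.04 n 722 c [503.1 -46.2] size [114.3  60.7] ang 10.2 medz 0.0147
shaker [ 0.57952699 -0.50821802  0.10663775]
cup [ 0.69035213 -0.36167491 -0.00214464]
```

View pics/crop1.png

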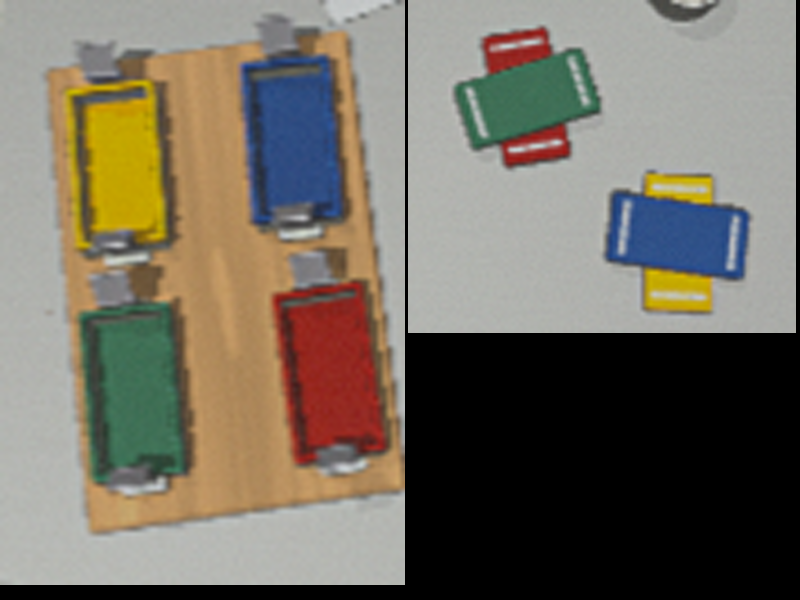

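```bash
cat > m2.py <<'E'
from h import *
import pickle
R={'red':[(0,8),(172,180)],'yellow':[(18,34)],'green':[(55,100)],'blue':[(103,128)]}
def rect(c,col,ctr,z,r=.085,smin=110,tag=''):
    hsv=cv2.cvtColor(c['color'],cv2.COLOR_BGR2HSV)
    m=np.zeros(hsv.shape[:2],bool)
    for a,b in R[col]: m|=(hsv[...,0]>=a)&(hsv[...,0]<=b)
    m&=(hsv[...,1]>smin)&(hsv[...,2]>35)
    m=cv2.morphologyEx(m.astype(np.uint8),cv2.MORPH_OPEN,np.ones((2,2)))
    v,u=np.nonzero(m)
    W=np.array([world(c,a,b,z)[:2] for a,b in zip(u,v)])
    W=W[np.linalg.norm(W-ctr,axis=1)<r]
    rr=cv2.minAreaRect((W*1000).astype(np.float32));(w,h),a=rr[1],rr[2]
    if h>w:a-=90
    print(tag,col,z,len(W),np.round(rr[0],1),np.round(rr[1],1),'yaw',round(a,1))
if __name__=='__main__':
  for n in('top','side'):
    c=pickle.load(open(n+'.pkl','rb'))
    for col,ctr,z in [('green',(.573,-.222),.032),('red',(.578,-.221),.016),('blue',(.462,-.343),.032),('yellow',(.46,-.346),.016),
      ('yellow',(.643,.105),.04),('blue',(.664,-.014),.04),('green',(.48,.09),.04),('red',(.503,-.046),.04)]:
        rect(c,col,np.array(ctr),z,.07 if z==.04 else .063,80 if col=='green' else 150 if col=='yellow' else 110,n)
E
python3 m2.py
```

```text
top green 0.032 520 [ 570.1 -224.8] [ 53.6 107.3] yaw -71.8
top red 0.016 226 [ 575.5 -224.4] [110.1  54.1] yaw 10.9
top blue 0.032 586 [ 459.6 -346.4] [109.3  54.4] yaw 83.0
top yellow 0.016 228 [ 456.5 -349.3] [ 51.7 109.6] yaw -0.4
top yellow 0.04 624 [640.1 102.1] [115.2  62.5] yaw 8.3
top blue 0.04 521 [660.8 -17. ] [113.   58.1] yaw 7.1
top green 0.04 545 [483.9  74.9] [113.7  55.8] yaw 3.3
top red 0.04 725 [500.5 -49.2] [114.9  60.7] yaw 10.1
side green 0.032 514 [ 570.7 -214.4] [ 54.3 108.9] yaw -71.7
side red 0.016 246 [ 574.8 -211.3] [110.4  59.9] yaw 9.8
side blue 0.032 454 [ 459.2 -336.1] [111.5  53.9] yaw 82.6
side yellow 0.016 211 [ 456.4 -336.5] [ 59.2 109.3] yaw -0.8
side yellow 0.04 1081 [639.4 109.7] [114.3  62.3] yaw 8.1
side blue 0.04 818 [660.4  -7.1] [113.   61.4] yaw 7.2
side green 0.04 952 [484.4  90.2] [113.   59.6] yaw 8.6
side red 0.04 812 [500.  -39.2] [114.2  61.9] yaw 10.3
```

```bash
cat > plan.py <<'E'
# usage: plan.py x,y,z,yaw ...   (mm, deg) -> per call: final row + number of rows
import sys
from h import *
o=get_obs();p=np.array(o['ee_pos'])*1000;r=o['tcp_rot'];yaw=r[2]
print('t',round(o['time'],2),'pos',p.round(1),'rot',np.round(r,2),'F',np.round(o['wrist_force'],1),'open',round(o['opening'],4))
for w in sys.argv[1:]:
    t=np.array([float(s) for s in w.split(',')])
    n=max(1,int(np.ceil(max(np.linalg.norm(t[:3]-p)/46,abs(t[3]-yaw)/8))))
    k=int(np.ceil(n/5));print('->',w,'rows',n)
    dp=(t[:3]-p)/k;dy=(t[3]-yaw)/k
    for i in range(k):
        c,s=np.cos(np.radians(yaw)),np.sin(np.radians(yaw))
        print('   ',np.round([(c*dp[0]+s*dp[1])/1000,-dp[2]/1000,(-s*dp[0]+c*dp[1])/1000],4).tolist(),round(-dy,2),'x',int(np.ceil(n/k)))
        yaw+=dy
    p=t[:3];yaw=t[3]
E
python3 plan.py 480,-200,240,-71.8
```

```text
t 0.1 pos [221.1 503.4 230.7] rot [-90.07  -0.   -23.71] F [-0.  -0.6 -0.6] open 0.0856
-> 480,-200,240,-71.8 rows 17
    [0.13, -0.0023, -0.135] 12.02 x 5
    [0.1552, -0.0023, -0.1049] 12.02 x 5
    [0.1737, -0.0023, -0.0703] 12.02 x 5
    [0.1845, -0.0023, -0.0326] 12.02 x 5
```

Call:
move_arm:
  deltas:
    - [[0.026, 0, -0.027, 2.4], [0.052, -0.001, -0.054, 4.8], [0.078, -0.001, -0.081, 7.2], [0.104, -0.002, -0.108, 9.6], [0.13, -0.002, -0.135, 12]]

```text
time: 0.6
ee_pos: [0.286, 0.3262, 0.233]
tcp_rot: [-90.0, -0.0, -35.8]
wrist_force: [1.6, 0.0, 0.2]
opening: 0.0854
```

Call:
move_arm:
  deltas:
    - [[0.155, -0.002, -0.105, 12], [0.155, -0.002, -0.105, 12], [0.155, -0.002, -0.105, 12], [0.155, -0.002, -0.105, 12], [0.155, -0.002, -0.105, 12]]

```text
time: 1.1
ee_pos: [0.3513, 0.1486, 0.2353]
tcp_rot: [-90.0, -0.0, -48.0]
wrist_force: [1.0, 0.1, -0.3]
opening: 0.0851
```

Call:
move_arm:
  deltas:
    - [[0.174, -0.002, -0.07, 12], [0.174, -0.002, -0.07, 12], [0.174, -0.002, -0.07, 12], [0.174, -0.002, -0.07, 12], [0.174, -0.002, -0.07, 12]]

```text
time: 1.6
ee_pos: [0.4166, -0.0266, 0.2366]
tcp_rot: [-90.1, 0.0, -60.0]
wrist_force: [-0.5, 0.6, -0.9]
opening: 0.0853
```

Call:
move_arm:
  deltas:
    - [[0.184, -0.002, -0.033, 12], [0.184, -0.002, -0.033, 12], [0.184, -0.002, -0.033, 12], [0.184, -0.002, -0.033, 12], [0.184, -0.002, -0.033, 12]]

```text
time: 2.1
ee_pos: [0.4811, -0.2014, 0.2377]
tcp_rot: [-90.1, 0.1, -71.9]
wrist_force: [-0.5, 1.2, -0.6]
opening: 0.0852
```

```bash
python3 plan.py 573,-220,120,-71.8
python3 - <<'E'
from h import *
import pickle
c=camera('wrist');pickle.dump(c,open('w1.pkl','wb'));cv2.imwrite('pics/w1.png',cv2.resize(c['color'],(784,588)));print(np.array(c['T']).round(3),c['fx'],c['k1'])
E
```

```text
t 2.1 pos [ 481.1 -201.4  237.7] rot [-9.009e+01  6.000e-02 -7.185e+01] F [-0.5  1.2 -0.6] open 0.0852
-> 573,-220,120,-71.8 rows 4
    [0.0462, 0.1177, 0.0815] -0.05 x 4
[[ 0.95   0.3    0.082  0.46 ]
 [ 0.311 -0.916 -0.254 -0.137]
 [-0.001  0.266 -0.964  0.38 ]
 [ 0.     0.     0.     1.   ]] 307.672257463173 -0.0053668678470933425
```

View pics/w1.png

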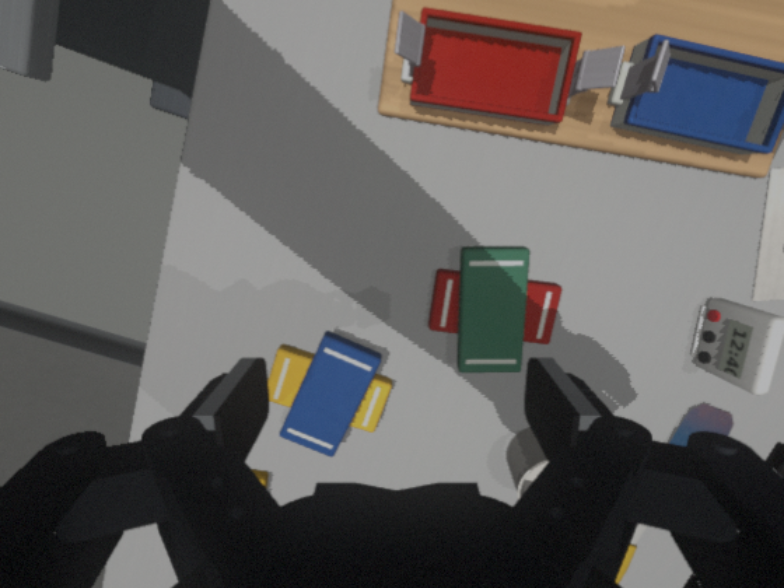

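```bash
sed -i 's/np.ones((2,2))/np.ones((3,3))/' m2.py
cat > mw.py <<'E'
import sys
from m2 import *
c=pickle.load(open(sys.argv[1],'rb'))
T=dict(green=(.487,.088),red=(.503,-.044),blue=(.663,-.012),yellow=(.642,.106));C=dict(green=(.573,-.22),red=(.578,-.218),blue=(.4625,-.341),yellow=(.4595,-.344))
for a in sys.argv[2:]:
    col,k=a.split('-')
    rect(c,col,np.array((T if k=='t' else C)[col]),dict(t=.04,u=.032,l=.016)[k],.07 if k=='t' else .063,80 if col=='green' else 150 if col=='yellow' else 110,k)
E
python3 mw.py w1.pkl green-u red-l blue-u yellow-l red-t; python3 mw.py top.pkl green-u red-l blue-u yellow-l red-t green-t blue-t yellow-t;python3 mw.py side.pkl green-u red-l blue-u yellow-l red-t green-t blue-t yellow-t
```

```text
u green 0.032 3260 [ 571.9 -221.3] [ 53.2 107.8] yaw -71.2
l red 0.016 1400 [ 577.3 -220.5] [110.3  55.8] yaw 10.9
u blue 0.032 2997 [ 462.2 -342.1] [110.7  53.4] yaw 82.9
l yellow 0.016 1015 [ 458.5 -345.2] [ 54.8 109.5] yaw -1.2
t red 0.04 6453 [503.1 -46.6] [114.2  60.8] yaw 10.3
u green 0.032 454 [ 573.3 -222.2] [53.7 79.1] yaw -71.7
l red 0.016 166 [ 571.9 -222.6] [96.9 53.3] yaw 11.5
u blue 0.032 523 [ 463.2 -336.7] [95.3 53.8] yaw 83.5
l yellow 0.016 177 [ 459.4 -346.2] [ 51.  109.9] yaw -0.9
t red 0.04 683 [498.4 -47. ] [104.7  60.7] yaw 10.2
t green 0.04 523 [483.   77.6] [102.9  48.3] yaw 9.0
t blue 0.04 481 [657.8 -18.3] [99.9 50.6] yaw 7.1
t yellow 0.04 532 [636.2 104.4] [101.1  62.6] yaw 8.3
u green 0.032 519 [ 571.1 -209.3] [ 54.3 101.3] yaw -72.0
l red 0.016 221 [ 578.3 -215.7] [110.2  59.4] yaw 11.2
u blue 0.032 439 [ 463.4 -330.5] [103.8  53.3] yaw 83.0
l yellow 0.016 190 [ 459.4 -340.1] [ 59.4 109.7] yaw -0.8
t red 0.04 723 [504.2 -42. ] [111.6  62.1] yaw 10.7
t green 0.04 876 [487.5  93.9] [110.2  48.2] yaw 8.6
t blue 0.04 704 [661.6  -9.9] [109.6  61.6] yaw 7.2
t yellow 0.04 1021 [642.  107.4] [114.5  62.5] yaw 8.1
```

```bash
python3 plan.py 572,-221,100,-71.5 572,-221,14,-71.5
```

```text
t 2.15 pos [ 480.5 -199.7  238.1] rot [-90.09   0.1  -71.81] F [-0.2  0.1  0.6] open 0.0854
-> 572,-221,100,-71.5 rows 4
    [0.0488, 0.1381, 0.0803] -0.31 x 4
-> 572,-221,14,-71.5 rows 2
    [0.0, 0.086, 0.0] -0.0 x 2
```

Call:
move_arm:
  deltas:
    - [[0.049, 0.138, 0.08, -0.3], [0.049, 0.138, 0.08, -0.3], [0.049, 0.138, 0.08, -0.3], [0.049, 0.138, 0.08, -0.3], [0.049, 0.138, 0.08, -0.3]]
  claw: 0.0854

```text
time: 2.65
ee_pos: [0.5708, -0.2186, 0.0988]
tcp_rot: [-90.2, 0.2, -71.3]
wrist_force: [-1.0, 0.6, 1.3]
opening: 0.0855
```

```bash
python3 plan.py 572,-221,14,-71.5
python3 - <<'E'
from h import *
import pickle
c=camera('wrist');pickle.dump(c,open('w2.pkl','wb'));cv2.imwrite('pics/w2.png',c['color'])
E
python3 mw.py w2.pkl green-u red-l
```

```text
t 2.65 pos [ 570.8 -218.6   98.8] rot [-90.2    0.19 -71.3 ] F [-1.   0.6  1.3] open 0.0855
-> 572,-221,14,-71.5 rows 2
    [0.0026, 0.0848, 0.0003] 0.2 x 2
u green 0.032 8859 [ 573.2 -221.2] [ 53.2 108.2] yaw -71.5
l red 0.016 3701 [ 578.2 -220. ] [109.4  55.8] yaw 10.8
```

View pics/w2.png

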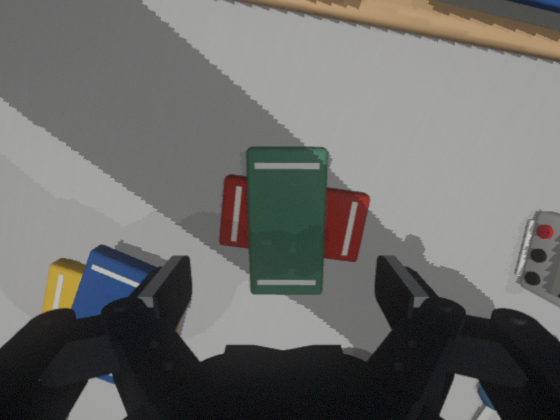

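Call:
move_arm:
  deltas:
    - [[0.002, 0.043, 0.001, 0.2], [0.002, 0.085, 0.001, 0.2], [0.002, 0.085, 0.001, 0.2]]

```text
time: 3.0
ee_pos: [0.5702, -0.2209, 0.0137]
tcp_rot: [-90.2, 0.2, -71.6]
wrist_force: [-2.1, 0.2, -0.7]
opening: 0.0851
```

Call:
move_arm:
  deltas:
    - [[0, 0, 0, 0], [0, 0, 0, 0], [0, 0, 0, 0], [0, 0, 0, 0], [0, 0, 0, 0]]
  claw: 0.045
  newtons: 50

```text
time: 3.5
ee_pos: [0.5747, -0.223, 0.0207]
tcp_rot: [-89.8, -0.2, -71.6]
wrist_force: [-3.1, 1.4, 9.6]
opening: 0.0541
```

Call:
move_arm:
  deltas:
    - [[0, 0, 0, 0], [0, 0, 0, 0], [0, 0, 0, 0]]

```text
time: 3.8
ee_pos: [0.5747, -0.223, 0.0207]
tcp_rot: [-89.8, -0.2, -71.6]
wrist_force: [-2.3, 0.8, 9.2]
opening: 0.0545
```

Call:
move_arm:
  deltas:
    - [[0, -0.02, 0, 0], [0, -0.05, 0, 0], [0, -0.09, 0, 0], [0, -0.09, 0, 0]]

```text
time: 4.2
ee_pos: [0.5759, -0.2235, 0.115]
tcp_rot: [-89.5, -0.4, -71.6]
wrist_force: [0.7, 0.3, -0.2]
opening: 0.0543
```

```bash
python3 plan.py 500,-130,110,-30
python3 - <<'E'
from h import *
import pickle
c=camera('wrist');pickle.dump(c,open('w3.pkl','wb'));s=camera('side')
a=cv2.resize(c['color'],(480,360));b=s['color'][130:250,220:330];b=cv2.resize(b,None,fx=2.9,fy=2.9)[:360,:319]
o=np.zeros((360,800,3),np.uint8);o[:,:480]=a;o[:b.shape[0],481:481+b.shape[1]]=b;cv2.imwrite('pics/w3.png',o)
E
python3 mw.py w3.pkl red-l
```

```text
t 4.2 pos [ 575.9 -223.5  115. ] rot [-89.49  -0.42 -71.61] F [ 0.7  0.3 -0.2] open 0.0543
-> 500,-130,110,-30 rows 6
    [-0.0563, 0.0025, -0.0213] -20.81 x 3
    [-0.0602, 0.0025, 0.0001] -20.81 x 3
l red 0.016 592 [ 578.4 -220.4] [109.5  53.8] yaw 11.3
```

View pics/w3.png

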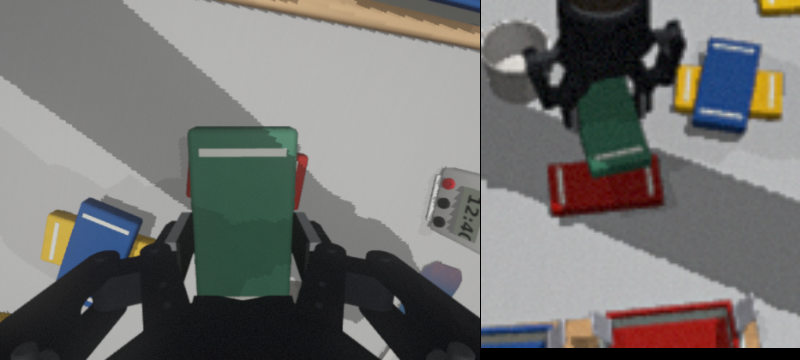

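Call:
move_arm:
  deltas:
    - [[0, 0, 0, 0], [0, 0, 0, 0]]

```text
time: 4.5
ee_pos: [0.5725, -0.2222, 0.1055]
tcp_rot: [-90.1, 0.1, -71.6]
wrist_force: [-1.2, 0.8, -1.5]
opening: 0.0546
```

```bash
python3 -c "
from h import *
o=get_obs();print(o['q'].round(2),o['qd'].round(2),o['joint_efforts'].round(2),o['wrist_force'].round(2))"
python3 plan.py 500,-130,110,-30
```

```text
[-21.21  13.18   5.42  82.33   0.    50.4 ] [ 0.04  0.29 -0.23 -0.01 -0.03  0.04] [-0.000e+00 -6.289e+01  4.809e+01  1.000e-02  0.000e+00  0.000e+00] [-1.24  0.79 -1.48]
t 4.5 pos [ 572.5 -222.2  105.5] rot [-9.007e+01  5.000e-02 -7.161e+01] F [-1.2  0.8 -1.5] open 0.0546
-> 500,-130,110,-30 rows 6
    [-0.0552, -0.0023, -0.0199] -20.81 x 3
    [-0.0586, -0.0023, 0.001] -20.81 x 3
```

```bash
cat > held.py <<'E'
# fit top plane + rectangle of held cover in tool frame
import sys
from m2 import *
col=sys.argv[1];c=camera('wrist');o=get_obs();pickle.dump(c,open('wh.pkl','wb'))
hsv=cv2.cvtColor(c['color'],cv2.COLOR_BGR2HSV);P=cloud(c)
m=np.zeros(hsv.shape[:2],bool)
for a,b in R[col]: m|=(hsv[...,0]>=a)&(hsv[...,0]<=b)
m&=(hsv[...,1]>(80 if col=='green' else 110))&(hsv[...,2]>35)
p=np.array(o['ee_pos']);y=np.radians(o['tcp_rot'][2])
Q=(P-p);t=np.stack([Q[...,0]*np.cos(y)+Q[...,1]*np.sin(y),-Q[...,0]*np.sin(y)+Q[...,1]*np.cos(y),Q[...,2]],-1)*1000
m&=(abs(t[...,0])<80)&(abs(t[...,1])<45)&(abs(t[...,2])<45)&(c['range_z']>0)
m=cv2.erode(m.astype(np.uint8),np.ones((2,2))).astype(bool)
A=t[m];z=np.median(A[:,2]);A=A[abs(A[:,2]-z)<6]
k=np.linalg.lstsq(np.c_[A[:,:2],np.ones(len(A))],A[:,2],rcond=None)[0]
r=cv2.minAreaRect(A[:,:2].astype(np.float32))
print('pos',(p*1000).round(1),'yaw',o['tcp_rot'][2].round(1),'n',len(A),'toolx range',np.percentile(A[:,0],[.3,99.7]).round(1),'toolz range',np.percentile(A[:,1],[.3,99.7]).round(1),'top above TCP',k[2].round(1),'slopes deg',np.degrees(k[:2]).round(1),r[2])
E
python3 held.py green; python3 plan.py 500,-130,110,-30
```

```text
pos [ 572.5 -222.2  105.3] yaw -71.6 n 20141 toolx range [-55.6  40.4] toolz range [-27.   26.1] top above TCP 10.6 slopes deg [-0.2 -0.3] 89.80854797363281
t 4.55 pos [ 572.5 -222.2  105.3] rot [-9.008e+01  6.000e-02 -7.161e+01] F [ 0.   0.9 -1.5] open 0.0541
-> 500,-130,110,-30 rows 6
    [-0.0552, -0.0023, -0.0199] -20.81 x 3
    [-0.0586, -0.0023, 0.001] -20.81 x 3
```

```bash
python3 plan.py 630,10,200,7
```

```text
t 4.55 pos [ 572.5 -222.2  105.3] rot [-9.008e+01  6.000e-02 -7.161e+01] F [ 0.   0.9 -1.5] open 0.0541
-> 630,10,200,7 rows 10
    [-0.1011, -0.0473, 0.0639] -39.31 x 5
    [-0.0377, -0.0473, 0.1135] -39.31 x 5
```

Call:
move_arm:
  deltas:
    - [[-0.02, -0.01, 0.013, -8], [-0.04, -0.019, 0.026, -16], [-0.06, -0.028, 0.038, -24], [-0.08, -0.038, 0.051, -32], [-0.1, -0.047, 0.064, -39.3]]

```text
time: 5.05
ee_pos: [0.602, -0.1063, 0.153]
tcp_rot: [-90.0, 0.1, -32.0]
wrist_force: [0.3, 0.6, -1.1]
opening: 0.0546
```

Call:
move_arm:
  deltas:
    - [[-0.008, -0.01, 0.023, -8], [-0.015, -0.019, 0.046, -16], [-0.023, -0.028, 0.068, -24], [-0.03, -0.038, 0.091, -32], [-0.038, -0.047, 0.114, -39.3]]

```text
time: 5.55
ee_pos: [0.631, 0.0103, 0.1999]
tcp_rot: [-90.0, 0.1, 7.3]
wrist_force: [0.4, 0.6, -0.8]
opening: 0.0541
```

Call:
move_arm:
  deltas:
    - [[0, 0, 0, 0], [0, 0, 0, 0]]

```text
time: 5.75
ee_pos: [0.6309, 0.0097, 0.1995]
tcp_rot: [-90.0, 0.1, 7.0]
wrist_force: [-1.1, 0.0, -0.4]
opening: 0.0549
```

```bash
python3 held.py green; python3 mw.py wh.pkl green-t red-t; python3 -c "
import pickle,cv2
cv2.imwrite('pics/w4.png',pickle.load(open('wh.pkl','rb'))['color'])"; python3 plan.py 487,83,120,8
```

```text
pos [630.7   9.1 199.4] yaw 6.9 n 19594 toolx range [-54.9  40.2] toolz range [-25.7  27.3] top above TCP 10.6 slopes deg [-0.2 -0.3] 89.56220245361328
t green 0.04 5896 [496.4  85.4] [93.3 59.2] yaw 9.0
t red 0.04 7032 [512.6 -43.7] [95.6 60.2] yaw 10.1
t 5.8 pos [630.7   9.1 199.4] rot [-9.0e+01  8.0e-02  6.9e+00] F [ 0.   0.2 -1.4] open 0.0546
-> 487,83,120,8 rows 4
    [-0.1338, 0.0794, 0.0906] -1.1 x 4
```

View pics/w4.png

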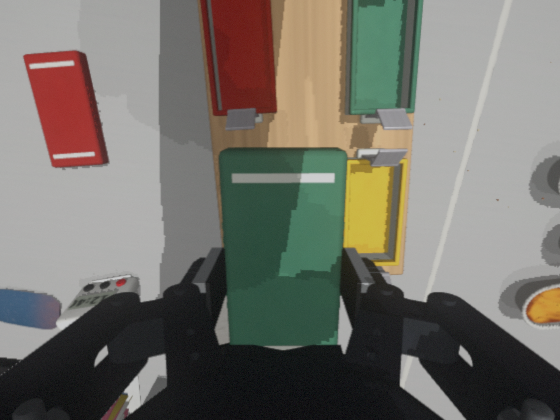

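```bash
python3 plan.py 487.5,83.5,105,9
```

```text
t 5.8 pos [630.7   9.1 199.4] rot [-9.0e+01  8.0e-02  6.9e+00] F [ 0.   0.2 -1.4] open 0.0546
-> 487.5,83.5,105,9 rows 5
    [-0.1332, 0.0944, 0.0911] -2.1 x 5
```

Call:
move_arm:
  deltas:
    - [[-0.027, 0.01, 0.018, -0.5], [-0.053, 0.025, 0.036, -1], [-0.08, 0.045, 0.055, -1.5], [-0.107, 0.07, 0.073, -2], [-0.133, 0.094, 0.091, -2.1]]

```text
time: 6.3
ee_pos: [0.4862, 0.0829, 0.1047]
tcp_rot: [-90.0, 0.0, 8.9]
wrist_force: [-0.0, 1.1, -0.1]
opening: 0.0543
```

Call:
move_arm:
  deltas:
    - [[0, 0, 0, 0], [0, 0, 0, 0]]

```text
time: 6.5
ee_pos: [0.4872, 0.0829, 0.1058]
tcp_rot: [-90.0, 0.0, 9.0]
wrist_force: [0.7, 0.5, -0.5]
opening: 0.0542
```

```bash
python3 held.py green; python3 plan.py 487.5,83.5,46,9;python3 -c "
from h import *
s=camera('side');cv2.imwrite('pics/s5.png',cv2.resize(s['color'][210:350,170:350],None,fx=4,fy=4))"
```

```text
pos [488.4  82.9 106.8] yaw 9.0 n 20139 toolx range [-57.4  38.6] toolz range [-26.  27.] top above TCP 9.6 slopes deg [-0.2 -0.3] 0.017394354566931725
t 6.55 pos [488.4  82.9 106.8] rot [-9.001e+01 -6.000e-02  9.000e+00] F [ 0.9 -0.8 -0.5] open 0.0545
-> 487.5,83.5,46,9 rows 2
    [-0.0008, 0.0608, 0.0007] 0.0 x 2
```

View pics/s5.png

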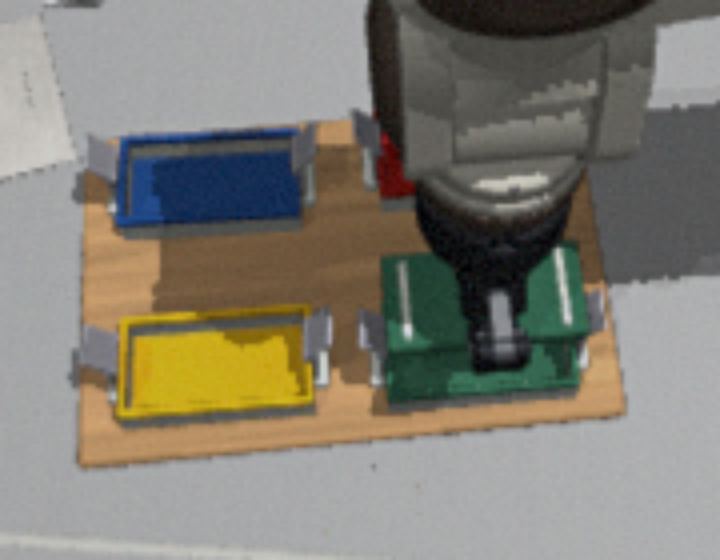

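Call:
move_arm:
  deltas:
    - [[0, 0.02, 0, 0], [0, 0.035, 0, 0], [0, 0.045, 0, 0], [0, 0.055, 0, 0], [0, 0.055, 0, 0]]

```text
time: 7.1
ee_pos: [0.4873, 0.0832, 0.0497]
tcp_rot: [-90.0, 0.1, 9.1]
wrist_force: [0.5, -0.6, -1.8]
opening: 0.0544
```

Call:
move_arm:
  deltas:
    - [[0, 0.004, 0, 0], [0, 0.008, 0, 0], [0, 0.012, 0, 0], [0, 0.012, 0, 0], [0, 0.012, 0, 0]]

```text
time: 7.6
ee_pos: [0.4885, 0.0836, 0.0445]
tcp_rot: [-90.0, -0.2, 9.1]
wrist_force: [-18.6, -4.5, 42.1]
opening: 0.0544
```

Call:
move_arm:
  deltas:
    - [[0, -0.007, 0, 0], [0, -0.007, 0, 0]]

```text
time: 7.8
ee_pos: [0.4879, 0.0836, 0.0465]
tcp_rot: [-90.0, -0.0, 9.1]
wrist_force: [-0.3, -0.3, -2.6]
opening: 0.0543
```

Call:
move_arm:
  deltas:
    - [[0, 0, 0, 0], [0, 0, 0, 0], [0, 0, 0, 0], [0, 0, 0, 0], [0, 0, 0, 0]]
  claw: 0.0854

```text
time: 8.3
ee_pos: [0.488, 0.0835, 0.0463]
tcp_rot: [-90.0, -0.0, 9.1]
wrist_force: [0.2, -1.2, -0.3]
opening: 0.0857
```

Call:
move_arm:
  deltas:
    - [[0, -0.04, 0, 0], [0, -0.08, 0, 0], [0, -0.12, 0, 0], [0, -0.15, 0, 0], [0, -0.15, 0, 0]]

```text
time: 8.8
ee_pos: [0.4895, 0.0838, 0.2009]
tcp_rot: [-90.0, -0.4, 9.1]
wrist_force: [0.2, -0.2, 0.1]
opening: 0.0855
```

```bash
python3 plan.py 600,20,240,8 570,-200,240,11
```

```text
t 8.8 pos [489.5  83.8 200.9] rot [-90.    -0.39   9.09] F [ 0.2 -0.2  0.1] open 0.0855
-> 600,20,240,8 rows 3
    [0.0991, -0.0391, -0.0804] 1.09 x 3
-> 570,-200,240,11 rows 5
    [-0.0603, -0.0, -0.2137] -3.0 x 5
```

Call:
move_arm:
  deltas:
    - [[0.04, -0.013, -0.027, 0.4], [0.07, -0.027, -0.054, 0.8], [0.1, -0.039, -0.08, 1.1], [0.1, -0.039, -0.08, 1.1], [0.1, -0.039, -0.08, 1.1]]

```text
time: 9.3
ee_pos: [0.5996, 0.0198, 0.2338]
tcp_rot: [-90.0, 0.1, 7.9]
wrist_force: [-0.2, -0.4, -0.7]
opening: 0.0852
```

```bash
python3 -c "
from h import *
import pickle
c=camera('wrist');pickle.dump(c,open('w6.pkl','wb'));cv2.imwrite('pics/w6.png',c['color'])
P=cloud(c)
for n,x,y in(('green',.4865,.0835),):
    r=np.radians(9);d=P[...,:2]-[x,y];a=d[...,0]*np.cos(r)+d[...,1]*np.sin(r);b=-d[...,0]*np.sin(r)+d[...,1]*np.cos(r)
    m=(abs(a)<.045)&(abs(b)<.024)&(c['range_z']>0);k=np.linalg.lstsq(np.c_[a[m],b[m],np.ones(m.sum())],P[...,2][m],rcond=None)[0];print(n,m.sum(),k)
"; python3 mw.py w6.pkl green-t red-t blue-t yellow-t; python3 plan.py 577,-220,120,11 577,-220,-3,11
```

```text
green 4848 [0.00071109 0.00030438 0.05526529]
t green 0.04 5679 [485.   86.4] [113.   55.7] yaw 9.2
t red 0.04 6256 [503.  -45.2] [113.6  60.6] yaw 10.3
t blue 0.04 3706 [662.6 -13.4] [112.8  58. ] yaw 7.4
t yellow 0.04 3863 [642.1 104. ] [113.1  60.3] yaw 8.2
t 9.35 pos [598.9  20.4 234.2] rot [-89.98   0.1    7.97] F [-0.4 -1.2 -0. ] open 0.0849
-> 577,-220,120,11 rows 6
    [-0.0275, 0.0571, -0.1175] -1.51 x 3
    [-0.0306, 0.0571, -0.1167] -1.51 x 3
-> 577,-220,-3,11 rows 3
    [0.0, 0.123, 0.0] -0.0 x 3
```

View pics/w6.png

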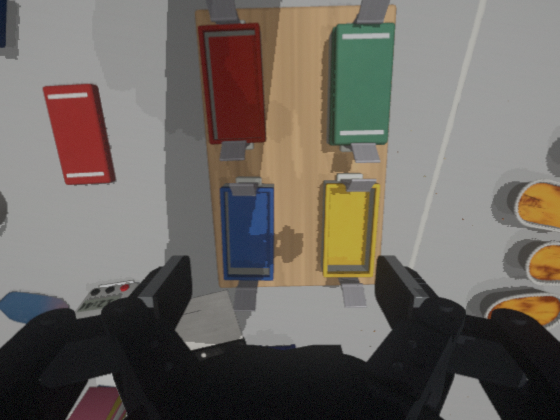

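Call:
move_arm:
  deltas:
    - [[-0.009, 0.019, -0.039, -0.5], [-0.018, 0.038, -0.078, -1], [-0.027, 0.057, -0.117, -1.5], [-0.027, 0.057, -0.117, -1.5]]

```text
time: 9.75
ee_pos: [0.5863, -0.1019, 0.1754]
tcp_rot: [-90.0, 0.2, 9.3]
wrist_force: [0.3, -0.6, 0.0]
opening: 0.0852
```

Call:
move_arm:
  deltas:
    - [[-0.01, 0.019, -0.039, -0.5], [-0.02, 0.038, -0.078, -1], [-0.03, 0.057, -0.117, -1.5], [-0.03, 0.057, -0.117, -1.5], [-0.03, 0.057, -0.117, -1.5]]

```text
time: 10.25
ee_pos: [0.5778, -0.2191, 0.1212]
tcp_rot: [-90.0, 0.0, 10.9]
wrist_force: [-0.2, 0.8, 0.4]
opening: 0.0852
```

```bash
python3 -c "
from h import *
import pickle
c=camera('wrist');pickle.dump(c,open('w7.pkl','wb'))"; python3 mw.py w7.pkl red-l; python3 plan.py 577.5,-220.4,7,11
```

```text
l red 0.016 7696 [ 578.  -221.9] [109.4  54.8] yaw 10.9
t 10.3 pos [ 578.4 -218.5  121.9] rot [-8.999e+01 -3.000e-02  1.101e+01] F [ 0.4 -1.  -0.1] open 0.0851
-> 577.5,-220.4,7,11 rows 3
    [-0.0012, 0.1149, -0.0017] 0.01 x 3
```

Call:
move_arm:
  deltas:
    - [[-0.001, 0.04, -0.002, 0], [-0.001, 0.08, -0.002, 0], [-0.001, 0.114, -0.002, 0], [-0.001, 0.114, -0.002, 0], [-0.001, 0.114, -0.002, 0]]

```text
time: 10.8
ee_pos: [0.5784, -0.2206, 0.0088]
tcp_rot: [-90.0, -0.0, 11.1]
wrist_force: [-0.0, 0.1, 0.6]
opening: 0.0854
```

Call:
move_arm:
  deltas:
    - [[0, 0, 0, 0], [0, 0, 0, 0], [0, 0, 0, 0], [0, 0, 0, 0], [0, 0, 0, 0]]
  claw: 0.045
  newtons: 50

```text
time: 11.3
ee_pos: [0.5793, -0.222, 0.0104]
tcp_rot: [-90.1, -0.2, 11.0]
wrist_force: [-2.1, 2.0, 10.2]
opening: 0.053
```

Call:
move_arm:
  deltas:
    - [[0, -0.03, 0, 0], [0, -0.07, 0, 0], [0, -0.11, 0, 0], [0, -0.11, 0, 0], [0, -0.11, 0, 0]]

```text
time: 11.8
ee_pos: [0.5787, -0.2222, 0.1192]
tcp_rot: [-90.1, -0.2, 11.0]
wrist_force: [-0.0, 0.5, -1.5]
opening: 0.0529
```

```bash
python3 held.py red; python3 plan.py 503,-45.3,115,10.2
```

```text
pos [ 578.  -221.9  117.5] yaw 11.0 n 19646 toolx range [-55.4  44.4] toolz range [-26.9  26.6] top above TCP 6.4 slopes deg [ 0.1 -0.1] 89.77383422851562
t 11.85 pos [ 578.  -221.9  117.5] rot [-9.002e+01 -3.000e-02  1.098e+01] F [ 0.3 -0.6 -1.4] open 0.053
-> 503,-45.3,115,10.2 rows 5
    [-0.04, 0.0025, 0.1876] 0.78 x 5
```

Call:
move_arm:
  deltas:
    - [[-0.008, 0, 0.038, 0.2], [-0.016, 0, 0.076, 0.4], [-0.024, 0.001, 0.114, 0.6], [-0.032, 0.001, 0.15, 0.8], [-0.039, 0.002, 0.188, 0.8]]

```text
time: 12.35
ee_pos: [0.5022, -0.0435, 0.1138]
tcp_rot: [-90.0, 0.1, 10.2]
wrist_force: [1.4, 0.2, -0.5]
opening: 0.0529
```

Call:
move_arm:
  deltas:
    - [[0, 0, 0, 0], [0, 0, 0, 0], [0, 0, 0, 0]]

```text
time: 12.65
ee_pos: [0.5037, -0.0451, 0.1146]
tcp_rot: [-90.0, 0.1, 10.2]
wrist_force: [-0.2, -0.3, -2.1]
opening: 0.0527
```

```bash
python3 held.py red; python3 plan.py 504,-45.3,50,10.2
```

```text
pos [503.8 -45.4 114.7] yaw 10.1 n 19923 toolx range [-56.4  43.8] toolz range [-26.3  27.7] top above TCP 4.6 slopes deg [-0.1  0.1] 89.91120910644531
t 12.7 pos [503.8 -45.4 114.7] rot [-9.000e+01  5.000e-02  1.014e+01] F [-0.2 -1.  -1. ] open 0.053
-> 504,-45.3,50,10.2 rows 2
    [0.0002, 0.0647, 0.0] -0.06 x 2
```

Call:
move_arm:
  deltas:
    - [[0, 0.025, 0, 0], [0, 0.045, 0, 0], [0, 0.058, 0, 0], [0, 0.058, 0, 0]]

```text
time: 13.1
ee_pos: [0.5027, -0.0453, 0.0551]
tcp_rot: [-90.0, 0.2, 10.1]
wrist_force: [-0.4, -0.6, -2.4]
opening: 0.0528
```

Call:
move_arm:
  deltas:
    - [[0, 0.004, 0, 0], [0, 0.008, 0, 0], [0, 0.01, 0, 0], [0, 0.01, 0, 0]]

```text
time: 13.5
ee_pos: [0.5045, -0.0449, 0.0503]
tcp_rot: [-90.1, -0.2, 10.2]
wrist_force: [-7.6, -0.8, 18.8]
opening: 0.0525
```

Call:
move_arm:
  deltas:
    - [[0, 0.003, 0, 0], [0, 0.003, 0, 0], [0, 0.003, 0, 0]]

```text
time: 13.8
ee_pos: [0.5047, -0.0449, 0.05]
tcp_rot: [-90.1, -0.3, 10.2]
wrist_force: [-18.3, 1.2, 41.8]
opening: 0.0529
```

Call:
move_arm:
  deltas:
    - [[0, -0.006, 0, 0], [0, -0.006, 0, 0]]

```text
time: 14.0
ee_pos: [0.5046, -0.0448, 0.0518]
tcp_rot: [-90.0, -0.1, 10.2]
wrist_force: [-0.5, -1.0, -0.7]
opening: 0.0529
```

Call:
move_arm:
  deltas:
    - [[0, 0, 0, 0], [0, 0, 0, 0], [0, 0, 0, 0], [0, 0, 0, 0], [0, 0, 0, 0]]
  claw: 0.0854

```text
time: 14.5
ee_pos: [0.5037, -0.0447, 0.0501]
tcp_rot: [-90.0, 0.0, 10.2]
wrist_force: [0.1, 0.1, -0.3]
opening: 0.0858
```

Call:
move_arm:
  deltas:
    - [[0, -0.04, 0, 0], [0, -0.08, 0, 0], [0, -0.12, 0, 0], [0, -0.15, 0, 0], [0, -0.15, 0, 0]]

```text
time: 15.0
ee_pos: [0.5053, -0.0448, 0.2048]
tcp_rot: [-90.1, -0.4, 10.2]
wrist_force: [-0.1, 0.5, -0.5]
opening: 0.0854
```

```bash
cat > seat.py <<'E'
import sys
from h import *
import pickle
c=camera('wrist');pickle.dump(c,open('ws.pkl','wb'));P=cloud(c)
for n,x,y,r in(('green',.4865,.0835,9),('red',.503,-.0452,10.2),('blue',.6626,-.0134,7.3),('yellow',.6421,.1042,8.2)):
    r=np.radians(r);d=P[...,:2]-[x,y];a=d[...,0]*np.cos(r)+d[...,1]*np.sin(r);b=-d[...,0]*np.sin(r)+d[...,1]*np.cos(r)
    m=(abs(a)<.045)&(abs(b)<.024)&(c['range_z']>0)
    if m.sum()>300:
        k=np.linalg.lstsq(np.c_[a[m],b[m],np.ones(m.sum())],P[...,2][m],rcond=None)[0];print(n,m.sum(),'slopes rad',k[:2].round(3),'top z',k[2].round(4))
E
python3 seat.py; python3 plan.py 462.5,-342.3,150,83
```

```text
green 4393 slopes rad [ 0.001 -0.   ] top z 0.0553
red 21254 slopes rad [-2.762  0.022] top z 0.2127
blue 1937 slopes rad [0.    0.002] top z 0.0134
yellow 790 slopes rad [-0.003  0.   ] top z 0.0135
t 15.05 pos [504.8 -44.8 202.3] rot [-90.06  -0.2   10.19] F [0.2 0.5 0. ] open 0.0855
-> 462.5,-342.3,150,83 rows 10
    [-0.0471, 0.0262, -0.1427] -36.4 x 5
    [-0.1226, 0.0262, -0.0869] -36.4 x 5
```

Call:
move_arm:
  deltas:
    - [[-0.009, 0.005, -0.029, -7.5], [-0.019, 0.01, -0.057, -15], [-0.028, 0.016, -0.086, -22], [-0.038, 0.021, -0.114, -29], [-0.047, 0.026, -0.142, -36.4]]

```text
time: 15.55
ee_pos: [0.4818, -0.1937, 0.1726]
tcp_rot: [-89.9, 0.0, 46.9]
wrist_force: [0.1, 0.1, 0.9]
opening: 0.0855
```

Call:
move_arm:
  deltas:
    - [[-0.025, 0.005, -0.017, -7.5], [-0.049, 0.01, -0.035, -15], [-0.073, 0.016, -0.052, -22], [-0.098, 0.021, -0.07, -29], [-0.122, 0.026, -0.087, -36.4]]

```text
time: 16.05
ee_pos: [0.4612, -0.3421, 0.1464]
tcp_rot: [-89.9, -0.1, 83.3]
wrist_force: [-0.2, 0.6, -0.4]
opening: 0.0859
```

Call:
move_arm:
  deltas:
    - [[0, 0, 0, 0], [0, 0, 0, 0]]

```text
time: 16.25
ee_pos: [0.4613, -0.3412, 0.1467]
tcp_rot: [-89.9, -0.1, 82.8]
wrist_force: [0.2, -0.0, 0.8]
opening: 0.0854
```

```bash
python3 seat.py; python3 mw.py ws.pkl blue-u yellow-l; python3 plan.py 462.5,-342.3,22,83;python3 - <<'E'
from h import *
import pickle
a=pickle.load(open('ws.pkl','rb'))['color'];a=cv2.resize(a,(440,330));b=camera('top')['color'][140:275,165:300]
b=cv2.resize(b,(340,340))[:330];cv2.imwrite('pics/w8.png',np.hstack([a,b]))
E
```

```text
u blue 0.032 7119 [ 462.  -345.9] [109.3  53.7] yaw 82.9
l yellow 0.016 2495 [ 458.9 -348.9] [ 54.5 109. ] yaw -1.2
t 16.3 pos [ 461.6 -340.7  147.2] rot [-8.991e+01 -6.000e-02  8.288e+01] F [-0.  -0.  -0.7] open 0.0857
-> 462.5,-342.3,22,83 rows 3
    [-0.0014, 0.1252, -0.0011] -0.12 x 3
```

View pics/w8.png

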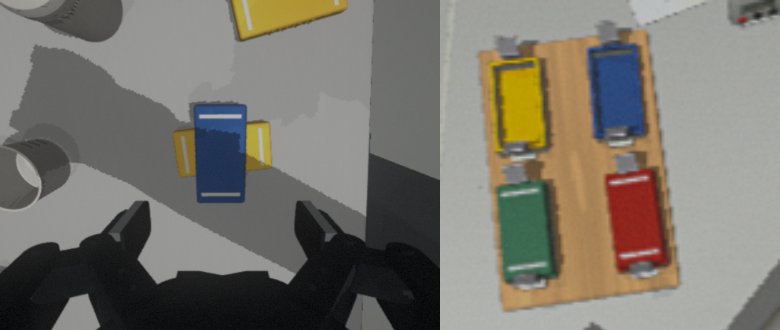

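Call:
move_arm:
  deltas:
    - [[-0.003, 0.04, -0.001, 0], [-0.003, 0.08, -0.001, 0], [-0.003, 0.11, -0.001, 0], [-0.003, 0.125, -0.001, 0], [-0.003, 0.125, -0.001, 0]]

```text
time: 16.85
ee_pos: [0.4619, -0.3429, 0.0215]
tcp_rot: [-89.8, -0.1, 83.0]
wrist_force: [-1.3, -0.3, 1.3]
opening: 0.0854
```

Call:
move_arm:
  deltas:
    - [[0, 0, 0, 0], [0, 0, 0, 0], [0, 0, 0, 0], [0, 0, 0, 0], [0, 0, 0, 0]]
  claw: 0.045
  newtons: 50

```text
time: 17.35
ee_pos: [0.4638, -0.3449, 0.026]
tcp_rot: [-90.2, 0.1, 83.0]
wrist_force: [-1.8, 3.0, 7.7]
opening: 0.0535
```

Call:
move_arm:
  deltas:
    - [[0, -0.03, 0, 0], [0, -0.07, 0, 0], [0, -0.11, 0, 0], [0, -0.11, 0, 0], [0, -0.11, 0, 0]]

```text
time: 17.85
ee_pos: [0.4634, -0.3448, 0.1353]
tcp_rot: [-90.2, 0.1, 83.0]
wrist_force: [0.6, -0.6, -1.7]
opening: 0.0531
```

```bash
python3 held.py blue; python3 mw.py wh.pkl yellow-l; python3 plan.py 662.6,-13.4,125,7.3
```

```text
pos [ 462.8 -344.4  133.7] yaw 83.0 n 19620 toolx range [-55.9  43.4] toolz range [-26.3  27. ] top above TCP 6.7 slopes deg [ 0.1 -0.1] 89.80709838867188
l yellow 0.016 285 [ 407.3 -346.5] [50.9  6.2] yaw 86.3
t 17.9 pos [ 462.8 -344.4  133.7] rot [-9.005e+01  3.000e-02  8.298e+01] F [-0.4  0.3 -1.7] open 0.0533
-> 662.6,-13.4,125,7.3 rows 10
    [0.1765, 0.0043, -0.0789] 37.84 x 5
    [0.1878, 0.0043, 0.0459] 37.84 x 5
```

Call:
move_arm:
  deltas:
    - [[0.035, 0, -0.016, 7.6], [0.07, 0, -0.032, 15.2], [0.106, 0, -0.047, 22.8], [0.141, 0, -0.063, 30.4], [0.177, 0, -0.079, 37.8]]

```text
time: 18.4
ee_pos: [0.5626, -0.1767, 0.1318]
tcp_rot: [-89.9, 0.1, 44.9]
wrist_force: [0.4, -0.4, -1.7]
opening: 0.0534
```

Call:
move_arm:
  deltas:
    - [[0.038, 0, 0.009, 7.6], [0.075, 0, 0.018, 15.2], [0.113, 0, 0.028, 22.8], [0.15, 0, 0.037, 30.4], [0.188, 0, 0.046, 37.8]]

```text
time: 18.9
ee_pos: [0.6625, -0.011, 0.1316]
tcp_rot: [-90.0, 0.1, 7.1]
wrist_force: [0.7, -0.4, -0.8]
opening: 0.0529
```

Call:
move_arm:
  deltas:
    - [[0, 0, 0, 0], [0, 0, 0, 0], [0, 0, 0, 0]]

```text
time: 19.2
ee_pos: [0.6618, -0.0131, 0.1324]
tcp_rot: [-90.0, 0.1, 7.4]
wrist_force: [-0.1, 0.1, -1.1]
opening: 0.0532
```

```bash
python3 held.py blue; python3 plan.py 663.6,-13.3,58,7.3; python3 -c "
import h,pickle
exec(open('seat.py').read().replace(\"c=camera('wrist')\",\"c=pickle.load(open('wh.pkl','rb'))\"))"
```

```text
pos [661.9 -13.4 132.7] yaw 7.4 n 19542 toolx range [-56.2  43.1] toolz range [-26.2  27.2] top above TCP 4.7 slopes deg [0.1 0.1] 89.62553405761719
t 19.25 pos [661.9 -13.4 132.7] rot [-9.00e+01  6.00e-02  7.39e+00] F [-0.1  0.1  0.1] open 0.0526
-> 663.6,-13.3,58,7.3 rows 2
    [0.0017, 0.0747, -0.0001] 0.09 x 2
green 3435 slopes rad [ 0.01  -0.001] top z 0.055
red 3425 slopes rad [-0.003  0.001] top z 0.0554
blue 35044 slopes rad [-0.761  0.01 ] top z 0.1732
yellow 4496 slopes rad [ 0. -0.] top z 0.0133
```

Call:
move_arm:
  deltas:
    - [[0.001, 0.03, 0, 0], [0.001, 0.055, 0, 0], [0.001, 0.07, 0, 0], [0.001, 0.076, 0, 0], [0.001, 0.076, 0, 0]]

```text
time: 19.75
ee_pos: [0.6631, -0.0128, 0.0569]
tcp_rot: [-90.0, 0.1, 7.4]
wrist_force: [0.3, -1.2, -1.5]
opening: 0.0528
```

Call:
move_arm:
  deltas:
    - [[0, 0.004, 0, 0], [0, 0.008, 0, 0], [0, 0.011, 0, 0], [0, 0.011, 0, 0], [0, 0.011, 0, 0]]

```text
time: 20.25
ee_pos: [0.6643, -0.0123, 0.05]
tcp_rot: [-90.0, -0.2, 7.4]
wrist_force: [-6.8, 0.2, 18.7]
opening: 0.0532
```

Call:
move_arm:
  deltas:
    - [[0, 0.003, 0, 0], [0, 0.003, 0, 0], [0, 0.003, 0, 0]]

```text
time: 20.55
ee_pos: [0.6644, -0.0124, 0.0498]
tcp_rot: [-90.1, -0.3, 7.4]
wrist_force: [-15.1, 0.4, 34.6]
opening: 0.053
```

Call:
move_arm:
  deltas:
    - [[0, -0.006, 0, 0], [0, -0.006, 0, 0]]

```text
time: 20.75
ee_pos: [0.664, -0.0123, 0.0505]
tcp_rot: [-90.0, -0.1, 7.4]
wrist_force: [0.3, -0.1, -1.8]
opening: 0.053
```

Call:
move_arm:
  deltas:
    - [[0, 0, 0, 0], [0, 0, 0, 0], [0, 0, 0, 0], [0, 0, 0, 0], [0, 0, 0, 0]]
  claw: 0.0854

```text
time: 21.25
ee_pos: [0.6635, -0.0123, 0.0491]
tcp_rot: [-90.0, 0.0, 7.4]
wrist_force: [-0.2, 0.5, -0.5]
opening: 0.0854
```

Call:
move_arm:
  deltas:
    - [[0, -0.04, 0, 0], [0, -0.07, 0, 0], [0, -0.1, 0, 0], [0, -0.1, 0, 0], [0, -0.1, 0, 0]]

```text
time: 21.75
ee_pos: [0.6639, -0.0123, 0.1498]
tcp_rot: [-90.0, -0.1, 7.4]
wrist_force: [0.3, 0.2, -0.5]
opening: 0.0855
```

```bash
python3 plan.py 458.7,-346,130,-1
```

```text
t 21.75 pos [663.9 -12.3 149.8] rot [-9.001e+01 -8.000e-02  7.390e+00] F [ 0.3  0.2 -0.5] open 0.0855
-> 458.7,-346,130,-1 rows 9
    [-0.1232, 0.0099, -0.1523] 4.19 x 5
    [-0.1117, 0.0099, -0.1609] 4.19 x 5
```

Call:
move_arm:
  deltas:
    - [[-0.025, 0.002, -0.03, 0.8], [-0.049, 0.004, -0.061, 1.7], [-0.074, 0.006, -0.091, 2.5], [-0.098, 0.008, -0.122, 3.4], [-0.123, 0.01, -0.152, 4.2]]

```text
time: 22.25
ee_pos: [0.5595, -0.1799, 0.1374]
tcp_rot: [-90.0, 0.1, 3.2]
wrist_force: [0.2, -0.5, -0.5]
opening: 0.0856
```

Call:
move_arm:
  deltas:
    - [[-0.022, 0.002, -0.032, 0.8], [-0.045, 0.004, -0.064, 1.7], [-0.067, 0.006, -0.097, 2.5], [-0.09, 0.008, -0.129, 3.4], [-0.112, 0.01, -0.161, 4.2]]

```text
time: 22.75
ee_pos: [0.4566, -0.3467, 0.1276]
tcp_rot: [-89.9, 0.1, -1.0]
wrist_force: [1.0, -0.5, -1.2]
opening: 0.0856
```

Call:
move_arm:
  deltas:
    - [[0, 0, 0, 0], [0, 0, 0, 0]]

```text
time: 22.95
ee_pos: [0.4572, -0.3461, 0.1278]
tcp_rot: [-89.9, 0.1, -1.1]
wrist_force: [0.1, -0.2, 0.1]
opening: 0.0854
```

```bash
python3 seat.py; python3 mw.py ws.pkl yellow-l; python3 plan.py 458.7,-346.5,7,-1;python3 -c "
import pickle,cv2
cv2.imwrite('pics/w9.png',pickle.load(open('ws.pkl','rb'))['color'])"
```

```text
l yellow 0.016 7167 [ 458.  -347.5] [ 54.1 109.6] yaw -1.4
t 23.0 pos [ 457.8 -345.5  128.1] rot [-8.993e+01  7.000e-02 -1.040e+00] F [ 0.5  1.2 -0.4] open 0.0856
-> 458.7,-346.5,7,-1 rows 3
    [0.0009, 0.1211, -0.001] -0.04 x 3
```

View pics/w9.png

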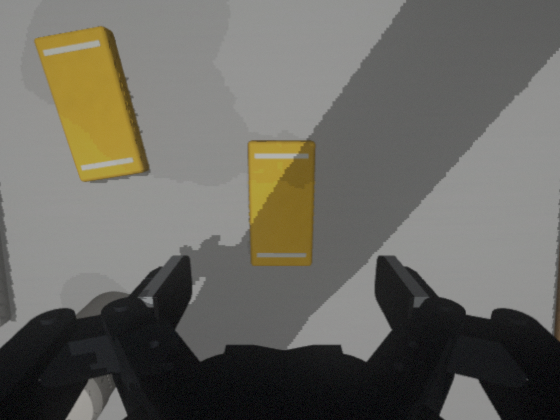

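Call:
move_arm:
  deltas:
    - [[0.001, 0.04, -0.001, 0.3], [0.001, 0.08, -0.001, 0.3], [0.001, 0.11, -0.001, 0.3], [0.001, 0.121, -0.001, 0.3], [0.001, 0.121, -0.001, 0.3]]

```text
time: 23.5
ee_pos: [0.4589, -0.3454, 0.0068]
tcp_rot: [-89.9, 0.1, -1.2]
wrist_force: [0.3, 0.1, 0.0]
opening: 0.0853
```

Call:
move_arm:
  deltas:
    - [[0, 0, 0, 0], [0, 0, 0, 0], [0, 0, 0, 0], [0, 0, 0, 0], [0, 0, 0, 0]]
  claw: 0.045
  newtons: 50

```text
time: 24.0
ee_pos: [0.4604, -0.3475, 0.011]
tcp_rot: [-90.1, -0.2, -1.3]
wrist_force: [-2.6, 2.9, 8.8]
opening: 0.0524
```

Call:
move_arm:
  deltas:
    - [[0, -0.03, 0, 0], [0, -0.07, 0, 0], [0, -0.11, 0, 0], [0, -0.13, 0, 0], [0, -0.13, 0, 0]]

```text
time: 24.5
ee_pos: [0.4608, -0.3481, 0.1434]
tcp_rot: [-90.3, -0.4, -1.3]
wrist_force: [-0.5, -0.0, -1.3]
opening: 0.0523
```

```bash
python3 held.py yellow; python3 plan.py 642.5,104,135,8.2
```

```text
pos [ 460.1 -347.6  140.7] yaw -1.3 n 20072 toolx range [-56.6  47.1] toolz range [-27.3  26.9] top above TCP 6.7 slopes deg [ 0.4 -0.3] 89.98758697509766
t 24.55 pos [ 460.1 -347.6  140.7] rot [-90.15  -0.2   -1.31] F [ 0.6 -0.4 -0.7] open 0.0523
-> 642.5,104,135,8.2 rows 11
    [0.0573, 0.0019, 0.1519] -3.17 x 4
    [0.0657, 0.0019, 0.1485] -3.17 x 4
    [0.0738, 0.0019, 0.1446] -3.17 x 4
```

Call:
move_arm:
  deltas:
    - [[0.014, 0, 0.038, -0.8], [0.029, 0, 0.076, -1.6], [0.043, 0, 0.114, -2.4], [0.057, 0, 0.152, -3.2]]

```text
time: 24.95
ee_pos: [0.5195, -0.1947, 0.137]
tcp_rot: [-90.0, 0.1, 1.9]
wrist_force: [1.2, -0.2, -0.4]
opening: 0.0523
```

Call:
move_arm:
  deltas:
    - [[0.016, 0, 0.037, -0.8], [0.033, 0, 0.074, -1.6], [0.049, 0, 0.111, -2.4], [0.066, 0, 0.148, -3.2]]

```text
time: 25.35
ee_pos: [0.5806, -0.0445, 0.1371]
tcp_rot: [-90.0, 0.1, 5.1]
wrist_force: [0.5, -0.4, -1.5]
opening: 0.0521
```

Call:
move_arm:
  deltas:
    - [[0.018, 0, 0.036, -0.8], [0.037, 0, 0.072, -1.6], [0.056, 0, 0.109, -2.4], [0.075, 0, 0.145, -3.2], [0.075, 0, 0.145, -3.2]]

```text
time: 25.85
ee_pos: [0.643, 0.1092, 0.1359]
tcp_rot: [-89.9, 0.1, 8.6]
wrist_force: [-0.5, -1.4, -1.1]
opening: 0.0522
```

Call:
move_arm:
  deltas:
    - [[0, 0, 0, 0], [0, 0, 0, 0]]

```text
time: 26.05
ee_pos: [0.6421, 0.1042, 0.1375]
tcp_rot: [-90.0, 0.1, 8.3]
wrist_force: [-0.0, 0.2, -1.2]
opening: 0.0523
```

```bash
python3 held.py yellow; python3 plan.py 643.1,104.2,57,8.2; python3 -c "
import h,pickle
exec(open('seat.py').read().replace(\"c=camera('wrist')\",\"c=pickle.load(open('wh.pkl','rb'))\"))"
```

```text
pos [642.2 103.9 137.9] yaw 8.2 n 20299 toolx range [-57.5  46.6] toolz range [-26.7  27.7] top above TCP 3.6 slopes deg [0. 0.] 0.13245345652103424
t 26.1 pos [642.2 103.9 137.9] rot [-9.001e+01  4.000e-02  8.230e+00] F [ 0.1 -0.  -0.3] open 0.0521
-> 643.1,104.2,57,8.2 rows 2
    [0.001, 0.0809, 0.0001] 0.03 x 2
green 4043 slopes rad [0.003 0.   ] top z 0.0552
red 3780 slopes rad [0.01  0.001] top z 0.055
blue 7008 slopes rad [0.    0.001] top z 0.0553
yellow 35009 slopes rad [-0.751  0.004] top z 0.1784
```

Call:
move_arm:
  deltas:
    - [[0.002, 0.03, 0, 0], [0.002, 0.055, 0, 0], [0.002, 0.073, 0, 0], [0.002, 0.081, 0, 0], [0.002, 0.081, 0, 0]]

```text
time: 26.6
ee_pos: [0.6438, 0.1042, 0.0563]
tcp_rot: [-90.0, 0.1, 8.2]
wrist_force: [0.3, -0.2, -2.4]
opening: 0.0521
```

Call:
move_arm:
  deltas:
    - [[0, 0.004, 0, 0], [0, 0.008, 0, 0], [0, 0.011, 0, 0], [0, 0.011, 0, 0], [0, 0.011, 0, 0]]

```text
time: 27.1
ee_pos: [0.6454, 0.1051, 0.0509]
tcp_rot: [-90.0, -0.3, 8.3]
wrist_force: [-9.8, -3.8, 22.0]
opening: 0.0522
```

Call:
move_arm:
  deltas:
    - [[0, 0.002, 0, 0], [0, 0.002, 0, 0], [0, 0.002, 0, 0]]

```text
time: 27.4
ee_pos: [0.6456, 0.1052, 0.0508]
tcp_rot: [-90.0, -0.3, 8.3]
wrist_force: [-14.6, -3.8, 33.6]
opening: 0.0523
```

Call:
move_arm:
  deltas:
    - [[0, -0.005, 0, 0], [0, -0.005, 0, 0]]

```text
time: 27.6
ee_pos: [0.6455, 0.1054, 0.0512]
tcp_rot: [-90.0, -0.2, 8.3]
wrist_force: [-0.5, 0.9, 18.3]
opening: 0.0524
```

Call:
move_arm:
  deltas:
    - [[0, 0, 0, 0], [0, 0, 0, 0], [0, 0, 0, 0], [0, 0, 0, 0], [0, 0, 0, 0]]
  claw: 0.0854

```text
time: 28.1
ee_pos: [0.6445, 0.1053, 0.049]
tcp_rot: [-90.0, 0.0, 8.3]
wrist_force: [0.9, -0.1, 1.0]
opening: 0.0855
```

Call:
move_arm:
  deltas:
    - [[0, -0.04, 0, 0], [0, -0.08, 0, 0], [0, -0.12, 0, 0], [0, -0.16, 0, 0], [0, -0.19, 0, 0]]

```text
time: 28.6
ee_pos: [0.6447, 0.1053, 0.2422]
tcp_rot: [-90.0, -0.1, 8.3]
wrist_force: [1.2, 0.2, 0.1]
opening: 0.0853
```

Call:
move_arm:
  deltas:
    - [[-0.02, 0, -0.04, 0], [-0.03, 0, -0.08, 0], [-0.03, 0, -0.08, 0], [-0.03, 0, -0.08, 0]]

```text
time: 29.0
ee_pos: [0.6264, 0.021, 0.2394]
tcp_rot: [-90.0, -0.0, 8.2]
wrist_force: [0.4, 1.1, 0.1]
opening: 0.0852
```

```bash
python3 seat.py; python3 mw.py ws.pkl green-t red-t blue-t yellow-t|sed 's/^/(z=.04) /'; sed 's/t=.04/t=.056/' mw.py>mw2.py; python3 mw2.py ws.pkl green-t red-t blue-t yellow-t; python3 -c "
import pickle,cv2
from h import *
a=cv2.resize(pickle.load(open('ws.pkl','rb'))['color'],(440,330));b=cv2.resize(camera('top')['color'][130:290,165:325],(330,330));cv2.imwrite('pics/w10.png',np.hstack([a,b]))"
```

```text
green 5019 slopes rad [-0.001  0.001] top z 0.0553
red 5043 slopes rad [-0.     0.001] top z 0.0553
blue 15057 slopes rad [-3.417 -2.25 ] top z 0.1275
yellow 11766 slopes rad [-2.527 -5.061] top z 0.1156
(z=.04) t green 0.04 5663 [486.3  86.5] [108.4  56.3] yaw 9.3
(z=.04) t red 0.04 6306 [505.4 -44.9] [109.7  60.8] yaw 10.0
(z=.04) t blue 0.04 4202 [665.2 -13.1] [117.4  57.9] yaw 7.7
(z=.04) t yellow 0.04 4744 [645.2 105.7] [120.2  62.7] yaw 8.4
t green 0.056 5663 [489.7  83. ] [103.3  53.7] yaw 9.3
t red 0.056 6306 [507.9 -42.3] [104.5  58. ] yaw 10.0
t blue 0.056 4202 [660.2 -11.9] [111.9  55.1] yaw 7.7
t yellow 0.056 4744 [641.2 101.2] [114.5  59.7] yaw 8.4
```

View pics/w10.png

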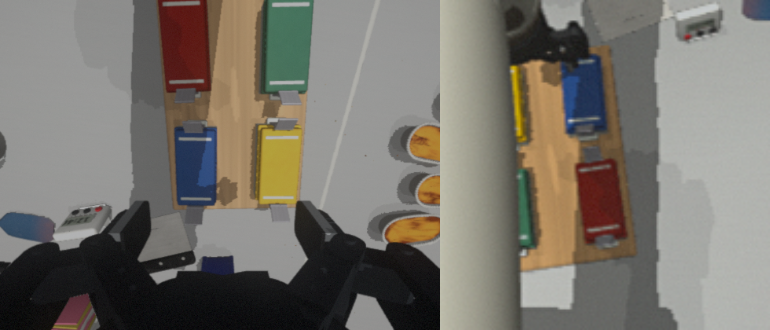

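```bash
sed "s/c=camera('wrist')/c=pickle.load(open('ws.pkl','rb'))/; s/(c\['range_z'\]>0)/(c['range_z']>0)\&(P[...,2]<.09)/" seat.py > s2.py; python3 s2.py
```

```text
green 5019 slopes rad [-0.001  0.001] top z 0.0553
red 5043 slopes rad [-0.     0.001] top z 0.0553
blue 3398 slopes rad [-0.  0.] top z 0.0553
yellow 3380 slopes rad [ 0.001 -0.002] top z 0.0553
```

All four tops are flat at the same height, and the arm touches nothing.

```bash
python3 -c "
from workcell import *
print(job_done())"
```

```text
the job is handed in; nothing more can be done
None
```

I took both piles apart, pressed each cover onto the tub of its own colour with the arm, and handed the job in at about 29 s. For yellow I used the cover that lay under the blue one and left the look-alike where it was. `job_done()` gives no verdict, so what follows rests on my own checks.

- **Height and tilt:** in the last wrist depth image all four cover tops measured 55.3 mm (56 mm expected) and were flat within about 0.002 rad.
- **Position:** the colour outlines put the cover centres within about 4 mm of the tub centres measured earlier. The green and red outlines were cut off at the image edge, and the coloured rims blend into the covers, so this check is rough. In the last picture all four covers sat between their clips.
- **Forces:** each cover took 34 to 42 N at the wrist while being pressed in, well under the 120 N wrist limit but more than the 2 to 10 N needed to pass the clips.
- **Disagreements:** the side camera differed from the top and wrist cameras by about 4 mm in y, and I went by the top and wrist cameras. Readings of the held covers' height relative to the tool varied by 1 to 3 mm, but the final heights agree.
- **Bystanders:** the shaker and measuring cup were not re-measured at the end. The arm kept clear of both on every planned path, and no force reading suggested a contact.

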